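# Refit a blood-pump rotor and click its retaining cap home

### The arm

A 6-joint arm with a two-finger parallel gripper is mounted at the origin on the work surface. World frame = base frame: x ahead of the robot, y to its left, z up, the work surface at z = 0. Lengths are in m, angles in rad, forces in N, time in s.
With the tool pointing down it reaches from about 0.25 to 0.775 m from the base axis. Payload 4 kg.
Tool frame: the origin (TCP) lies midway between the tips of the shut fingers; the grasp point (between the pads) lies arm.grip_point_offset behind it (arm.grip_point_offset is the distance from the TCP to the grasp point, in m); x points along the fingers, z is the direction in which the jaws open and shut, and the axes are right-handed (so a half turn about x gives the same grasp; the last joint's range is limited). The gripper opens to 85 mm and grips with 20 to 120 N. Pads are 22 mm wide; open, the fingers measure 114 mm over their backs; the gripper's body (76 mm by 85 mm) begins 54 mm behind the grasp point. The pads swing forward as they close: fully open they stand 13 mm farther back than shut.
Start: joints at [-1.341, 0.087, 1.371, -0, 1.684, -0.103], TCP at [0.18, -0.52, 0.231] pointing down, gripper open.
Joint ranges: [-3.1, 3.1], [-0.76, 2.03], [0.27, 2.55], [-1.08, 4.22], [0.17, 2.65], [-2.57, 2.57]. Speed limits (rad/s): [2.79, 2.79, 3.14, 3.14, 3.14, 3.14].

### API

Orientations are given as a unit quaternion [w, x, y, z].
In Python, from station import arm, grab_frame, get_calibration, look_for, spot_point gives the robot as it stands.
- The arm moves only by the tool jog_arm, never from a script. Its argument "steps" is a list of rows, each a list of 4 numbers: the shift along the tool's x, y, z in units of 30 mm (1.0 is 30 mm), then the turn about the tool's x in units of 6 degrees (1.0 is 6 degrees). A call has exactly 8 rows; each row shifts and turns the commanded pose from where the row before left it, along the tool's axes as they then stand; what a row does not reach is not made up. A row lasts 1/12 s, in which the tool goes at most 41.7 mm and 7.16 degrees, less where a joint would pass 70% of its speed; a pose out of reach is approached as far as the arm can. A call is refused whole if a number of a shift passes 1 or a number of a turn 1, either way. A call with a gripper value outside its range is refused whole. "grip" is the closure, from 0 (fully open) to 1 (shut), set as the call begins (left out, the last holds). The fingers move at their own pace and stop on an object; "force" is the grip in N (left out, the last holds). Time passes only in rows, so rows that do not move let the fingers close, or fill a call up. It gives the time, the measured TCP pose, the force and the opening at its end, in the units of the state.
- arm.observe(): the state, without advancing time (a new reading comes with each control period).
- grab_frame(name): name is "scene" or "top"; returns the picture (384x512x3 uint8, blue, green, red); there is no depth.
- get_calibration(name): a dict with "fov_y" (degrees; the focal length in pixels is half the picture's height over the tangent of half this angle, whatever the lens; pixels are square), "cx", "cy" (the principal point, pixels), "R" (3x3) and "t" (3): a world point X has camera coordinates R X + t. Camera axes: x right, y down, z forward; pixel columns grow to the right and rows downward; lengths in m; the calibration is good to about 2 mm. A picture is of the moment at which its call begins. get_calibration takes no time and is no camera call.
- arm.sign_off(): hands the job in, once; it reports no verdict.
Trained networks look in the newest picture that a camera, given by its name, has taken for a name from the list of things; names that differ only in an ending like _2 or _b are one class to them, and where a whole thing is asked for, a point or a joint stands for the part that bears it (a point fixed in the world has none). Each returns a list of dicts, best first, with "conf" (0 to 1); they miss things now and then, are a little off and sometimes report something else, mostly with a low value. They report only what shows in the picture. A call takes as long as a camera call.
- look_for(label, camera): "centre" ([x, y, z] in m, in world coordinates, good to about 4 mm: the middle of the surface that is visible of it).
- spot_point(label, camera): "centre" ([x, y, z] in m, in world coordinates, good to about 4 mm: a listed point, or the origin of a listed thing).
The state is a dict: "t": time; "joint_positions": joint angles; "qvel": joint speeds; "tau": joint torques, N m; "tool_pos": TCP position; "eef_rot": TCP orientation; "contact_force": force on the tool from outside, world axes, zero at the start; "moment": the same for the moment, N m; "gripper_width": finger opening in m.
Only numpy, scipy, OpenCV 4.12 (cv2) and the standard library are available. Lean on these libraries where they do the work, as an engineer would, in place of code of your own. Each camera call takes 0.05 s, during which the arm holds its last target. There are 200 camera calls.

### The job

Put the cleaned rotor back into the pump head: lower it over the drive shaft with the slot in its underside over the cross dog until it sits fully down, then place the red retaining cap, open end down, on the shaft end that sticks out of the hub and press it straight down until it clicks over the spring balls and its rim is home on the hub. Do not let up when the force drops at the click: keep pressing firmly, and finish with the gripper still pressing the cap down. Leave the bottle, the bowl and the screwdriver as they are.

Things in the scene. Friction and masses are not known exactly. Their poses are not given: they have to be found in the camera images.
- pump: fixed pump head lying face up: cream plate 160 x 160 mm, its top 55 mm above the origin, on a dark box. On it a grey horseshoe raceway wall 20 mm high, inner radius 60 mm, outer 70, open to the pump's -x side (two small clips there). A smoked clear cover stands open 85 to 220 mm from the middle on the +x side, 70 to 105 mm high. Origin: centre of the underside, z up
- shaft_seat (a point): on the axis of the upright drive shaft, at the top of its 50 mm wide boss, 58 mm above the pump's origin: the rotor's origin lies here when it is fully down. Axes as the pump's. Across the shaft's foot lies a dark steel bar, the dog: along the pump's x axis, 36 mm long, 6 mm wide, standing 6 mm above this point. The shaft is 20 mm thick from here to 36 mm up
- shaft_tip (a point): tip of the shaft on its axis, 59 mm above shaft_seat. The top 6 mm taper from 13 mm to 6 mm across; below is a stud 13 mm across that widens by a cone (40 to 36 mm above shaft_seat) to the 20 mm shaft. Four brass spring balls 6 mm across stick out of the stud 9 mm below the tip, to 10 mm from the axis
- cap_seat (a point): on the shaft axis 42 mm above shaft_seat: level with the hub's top when the rotor is fully down; the cap's origin lies here when the cap is home. A cap lying on the balls stands about 9 mm higher. Pushing it over them takes about 8 to 15 N; about 4.5 mm above home the force drops, the balls pull the cap home, and it then resists about 12 N of pull
- rotor: loose tan two-roller rotor, 0.11 to 0.23 kg, standing upright on the mat. Hub block 38 x 38 mm, 42 mm high, with an upright through bore 23 mm wide. Along its x axis an arm each side with a white roller: 108 mm over all, arms 23 mm wide, up to 33 mm high, steel posts beside them up to 36 mm. Take it across the flat hub sides facing its y axis (38 mm apart). Origin: centre of the underside, z up
- hub_top (a point): centre of the hub's top face at the bore, 42 mm above the rotor's origin, axes as the rotor's. In the rotor's underside a slot 14 mm wide and 9 mm deep runs along the rotor's x axis and takes the dog, either way round; it must be turned to the dog within about 10 degrees
- cap: loose red ribbed cap, 20 to 35 g, standing open end down on the mat: 29.5 mm across the ribs, 24 mm high. Inside: mouth 16 mm wide at a bead 3.5 mm above the rim, 21 mm wide above that, 19 mm deep. Origin: centre of the open rim; z towards the closed top
- cap_top (a point): centre of the cap's closed top, marked with a white disc, 24 mm above its origin
- bottle: bystander: white bottle with blue cap, 60 mm diameter, 160 mm high; origin at the centre of its underside
- bowl: bystander: small steel bowl, 100 mm across, 40 mm high; origin at the centre of its underside
- screwdriver: bystander: screwdriver lying on the mat, 160 mm long along its x axis; origin at its middle, at the underside

How it is judged:
By the outcome, as a careful person would: the job done as asked, in the order asked, and still so for the second after the job is handed in, while the arm keeps its last pose, push and grip.
It also fails if it takes over 61 s, if anything falls off the work surface, if the arm or the gripper's body presses on something with over 40 N, if the wrist force passes 120 N, or if a joint passes its speed limit or range.

## Working session

There is one attempt and no reset: what is moved stays moved. The work goes in short steps, Python scripts to look and compute and a tool call to move; the robot and the scene stay as the last step left them, time stands still between calls to the robot, and variables do not carry over. Pictures are saved under pics/ and viewed, about 8 in all and at most 12, crops included, and the job is handed in when it is done.

Besides the shell and the picture viewer there is one more tool, called after "Request:" by a JSON object that holds its "fn" and its "kwargs". jog_arm: Moves the arm, as the interface text tells. Its arguments: {"type":"object","properties":{"steps":{"type":"array"},"grip":{"type":"number"},"force":{"type":"number"}},"required":["steps"]}

```bash
mkdir -p pics; ls
cat > h.py <<'E'
import numpy as np, cv2
from station import arm, grab_frame, get_calibration, look_for, spot_point
def proj(c,X):
    k=get_calibration(c); f=192/np.tan(np.radians(k['fov_y'])/2)
    p=np.array(k['R'])@np.array(X)+np.array(k['t']).ravel()
    return np.array([f*p[0]/p[2]+k['cx'],f*p[1]/p[2]+k['cy']])
def ray(c,u,v,z):
    k=get_calibration(c); f=192/np.tan(np.radians(k['fov_y'])/2)
    R=np.array(k['R']);t=np.array(k['t']).ravel(); C=-R.T@t
    d=R.T@np.array([(u-k['cx'])/f,(v-k['cy'])/f,1]); return C+d*(z-C[2])/d[2]
E
python3 - <<'E'
from h import *
for c in("top","scene"):
    im=grab_frame(c); cv2.imwrite(f"pics/{c}0.png",cv2.resize(im,(800,600),interpolation=cv2.INTER_CUBIC))
    k=get_calibration(c);print(c,k)
for n in["pump","shaft_seat","shaft_tip","cap_seat","rotor","hub_top","cap","cap_top","bottle","bowl","screwdriver"]:
    for c in("top","scene"):
        print(n,c,[(np.round(d['centre'],4).tolist(),round(d['conf'],2)) for d in spot_point(n,c)[:2]])
s=arm.observe();print(s, arm.grip_point_offset)
E
```

```text
pics
top {'fov_y': 47.435518911861365, 'cx': 254.8107401458825, 'cy': 189.12470189175065, 'R': array([[-0.00845301, -0.99982941, -0.01642277],
       [-0.99578732,  0.00991611, -0.09115523],
       [ 0.09130253,  0.01558305, -0.99570127]]), 't': array([0.01343934, 0.52994675, 1.17736284])}
scene {'fov_y': 52.02576958495547, 'cx': 260.886923332246, 'cy': 190.85723554925931, 'R': array([[ 0.87238856,  0.48848277,  0.01796629],
       [ 0.28513748, -0.47868953, -0.83039325],
       [-0.39703252,  0.72954843, -0.55688801]]), 't': array([-0.4443201 , -0.07193842,  1.22027271])}
pump top [([0.5788, -0.0111, 0.0001], 0.78)]
pump scene [([0.5816, -0.0143, 0.0055], 0.62)]
shaft_seat top []
shaft_seat scene [([0.5802, -0.0147, 0.0585], 0.84), ([0.3785, 0.033, -0.0], 0.26)]
shaft_tip top [([0.5779, -0.0117, 0.1207], 0.72)]
shaft_tip scene [([0.5796, -0.0101, 0.123], 0.69), ([0.5821, -0.0136, 0.1053], 0.6)]
cap_seat top [([0.5786, -0.0175, 0.1047], 0.84)]
cap_seat scene [([0.5798, -0.0154, 0.1062], 0.74)]
rotor top [([0.463, 0.2511, 0.0023], 0.72)]
rotor scene [([0.47, 0.2537, 0.0006], 0.76)]
hu
[... 606 characters left out ...]
]
{'t': 1.2, 'joint_positions': array([-1.34109875e+00,  8.71807536e-02,  1.37067941e+00,  5.87053871e-07,
        1.68357740e+00, -1.03092178e-01]), 'qvel': array([ 4.44037559e-04,  1.22707395e-03,  1.17170668e-04, -1.68609344e-04,
        1.05726664e-03,  4.76226849e-05]), 'tau': array([ 2.82534224e-03, -3.51723826e+01, -3.13463151e+01,  8.55802273e-05,
        4.24766504e-04,  1.15865751e-05]), 'tool_pos': array([ 0.17968116, -0.51985292,  0.23136187]), 'eef_rot': array([ 0.57594949,  0.41024398,  0.57586692, -0.41031615]), 'contact_force': array([-0.35001564, -0.5227264 ,  0.79269634]), 'moment': array([ 0.00383607,  0.01894118, -0.01864295]), 'gripper_width': 0.08536579074906298} 0.0187
```

View pics/top0.png

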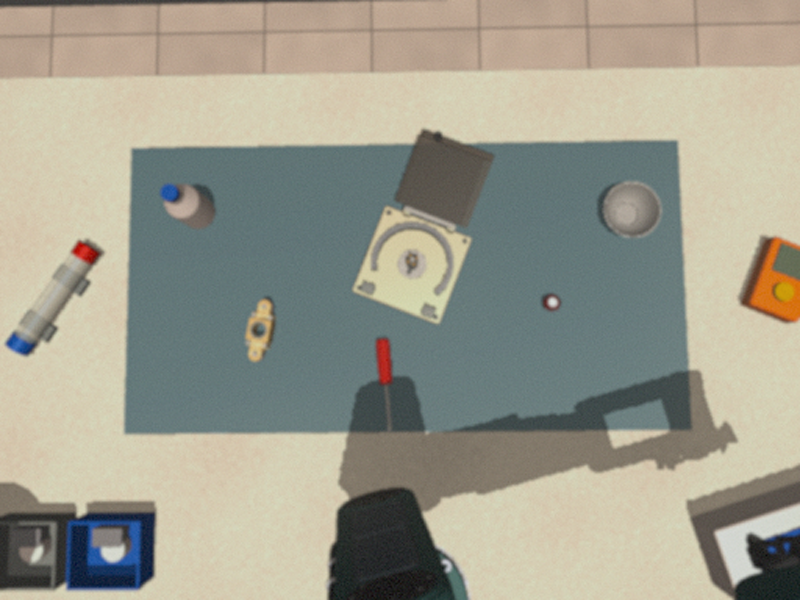

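View pics/scene0.png

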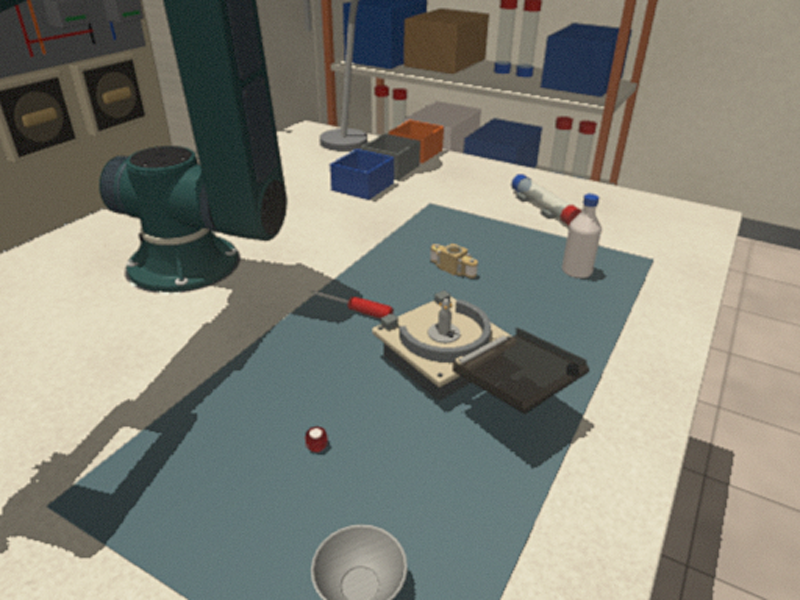

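The top picture (800x600) shows the pump plate at about (412,265), turned by about 20°. The rotor is at (260,330), nearly along the image's vertical, the cap is at (551,301) and the screwdriver is at (385,370). The scene view agrees with this. Next I'll measure the yaws.

```bash
cat >> h.py <<'E'
from scipy.spatial.transform import Rotation as Ro
def rot(s): 
    q=s['eef_rot']; return Ro.from_quat([q[1],q[2],q[3],q[0]]).as_matrix()
def zyaw(s):
    R=rot(s); return np.degrees(np.arctan2(R[1,2],R[0,2]))
def plan(goal,yaw=None):   # goal: TCP target; yaw of jaw axis (deg, mod 180)
    s=arm.observe();R=rot(s);p=s['tool_pos'];d=R.T@(np.array(goal)-p)/.03
    print('t',round(s['t'],2),'tcp',np.round(p,4),'jaw yaw',round(zyaw(s),2),'tilt',np.round(R[:,0],4),'w',round(s['gripper_width'],4),'F',np.round(s['contact_force'],1),'q6',round(s['joint_positions'][5],2))
    print('shift units xyz',np.round(d,2))
    if yaw is not None:
        e=(yaw-zyaw(s)+90)%180-90; print('turn world',round(e,2),'tool-x units',round(-e/6,2))
E
python3 - <<'E'
from h import *
im=grab_frame("top")
hsv=cv2.cvtColor(im,cv2.COLOR_BGR2HSV)
print('px',im[211,170],im[180,250],im[211,110])
m=((hsv[...,0]<35)|(hsv[...,0]>170)).astype(np.uint8)*((hsv[...,1]>25)&(hsv[...,2]>90)).astype(np.uint8)
for name,(x0,y0,x1,y1),z in(("rotor",(140,175,195,245),.033),("plate",(215,120,310,215),.055)):
    q=np.zeros_like(m);q[y0:y1,x0:x1]=m[y0:y1,x0:x1]
    n,l,st,ce=cv2.connectedComponentsWithStats(q);i=1+np.argmax(st[1:,4])
    pts=np.argwhere(l==i)[:,::-1].astype(np.float32)
    W=np.array([ray("top",u,v,z) for u,v in pts])[:,:2]
    r=cv2.minAreaRect((W*1000).astype(np.float32)); print(name,st[i],W.mean(0),'rect',r)
    w,v=np.linalg.eigh(np.cov((W-W.mean(0)).T)); print('pca yaw',np.degrees(np.arctan2(v[1,1],v[0,1])),np.sqrt(w))
c=[ray("top",u/1.5625,v/1.5625,.055)[:2] for u,v in((387,207),(470,237),(438,322),(353,292))]
print(np.round(c,4),np.mean(c,0)); 
for a,b in((0,1),(1,2),(2,3),(3,0)): d=c[b]-c[a];print(np.linalg.norm(d),np.degrees(np.arctan2(d[1],d[0])))
a,b=[ray("top",u/1.5625,v/1.5625,.025)[:2] for u,v in((265,300),(255,360))];print('rot ends',a,b,np.degrees(np.arctan2(*(a-b)[::-1])))
print('captop',ray("top",551/1.5625,301/1.5625,.024),ray("scene",317/1.5625,432/1.5625,.024))
plan([.465,.253,.2])
E
```

```text
px [121 147 161] [170 208 212] [119 120  98]
rotor [157 191  19  41 495] [0.47208016 0.25107485] rect ((472.32171630859375, 252.19358825683594), (46.535762786865234, 110.97225189208984), 82.30614471435547)
pca yaw 169.3608396845739 [0.01179879 0.02949616]Traceback (most recent call last):
  File "<stdin>", line 10, in <module>
  File "h.py", line 8, in ray
    k=get_calibration(c); f=192/np.tan(np.radians(k['fov_y'])/2)
ValueError: time passes only in moves, steps and waits
```

```bash
sed -i 's/^def proj/import functools; get_calibration=functools.cache(get_calibration)\ndef proj/' h.py
python3 - <<'E'
from h import *
im=grab_frame("top")
hsv=cv2.cvtColor(im,cv2.COLOR_BGR2HSV)
m=((hsv[...,0]<40)&(hsv[...,1]>20)&(hsv[...,2]>150)).astype(np.uint8)
q=np.zeros_like(m);q[120:215,215:310]=m[120:215,215:310]
n,l,st,ce=cv2.connectedComponentsWithStats(q);i=1+np.argmax(st[1:,4])
W=np.array([ray("top",u,v,.055)[:2] for v,u in np.argwhere(l==i)])
print('plate',st[i],cv2.minAreaRect((W*1000).astype(np.float32)))
c=[ray("top",u/1.5625,v/1.5625,.055)[:2] for u,v in((387,207),(470,237),(438,322),(353,292))]
print(np.mean(c,0)); 
for a,b in((0,1),(1,2),(2,3),(3,0)): d=c[b]-c[a];print(np.linalg.norm(d),np.degrees(np.arctan2(d[1],d[0])))
a,b=[ray("top",u/1.5625,v/1.5625,.025)[:2] for u,v in((265,300),(255,360))];print('rot ends',a,b,np.degrees(np.arctan2(*(a-b)[::-1])))
print('bore',ray("top",260/1.5625,327/1.5625,.042),'captop',ray("top",551/1.5625,301/1.5625,.024),ray("scene",317/1.5625,432/1.5625,.024))
plan([.47,.2525,.12],81)
E
```

```text
plate [ 226  132   76   75 3092] ((586.6744384765625, -17.337814331054688), (160.5689697265625, 171.67457580566406), 68.31501770019531)
[ 0.58106222 -0.0161645 ]
0.1528585341596517 -110.82119431536277
0.15699306779838929 158.64039798416363
0.15448227931778438 69.97162805020045
0.15915358186321807 -21.93158386178453
rot ends [0.52436824 0.24342251] [0.41916701 0.25998942] -8.949346457342385
bore [0.47602959 0.24806723 0.042     ] captop [ 0.51774325 -0.25926251  0.024     ] [ 0.51447637 -0.25629203  0.024     ]
t 1.3 tcp [ 0.1797 -0.5198  0.2314] jaw yaw -70.93 tilt [ 0.e+00 -1.e-04 -1.e+00] w 0.0854 F [-0.1 -0.2 -0.1] q6 -0.1
shift units xyz [  3.71  17.56 -21.17]
turn world -28.07 tool-x units 4.68
```

Request:
{"fn": "jog_arm", "kwargs": {"steps": [[0, 0.73, -0.88, 0], [0, 0.73, -0.88, 0], [0, 0.73, -0.88, 0], [0, 0.73, -0.88, 0], [0, 0.73, -0.88, 0], [0, 0.73, -0.88, 0], [0, 0.73, -0.88, 0], [0, 0.73, -0.88, 0]], "grip": 0}}

```text
t: 1.97
tool_pos: [0.2764, -0.2614, 0.2315]
eef_rot: [0.576, 0.41, 0.575, -0.411]
contact_force: [0.9, -0.2, 0.4]
gripper_width: 0.0854
```

Request:
{"fn": "jog_arm", "kwargs": {"steps": [[0, 0.73, -0.88, 0], [0, 0.73, -0.88, 0], [0, 0.73, -0.88, 0], [0, 0.73, -0.88, 0], [0, 0.73, -0.88, 0], [0, 0.73, -0.88, 0], [0, 0.73, -0.88, 0], [0, 0.73, -0.88, 0]]}}

```text
t: 2.63
tool_pos: [0.3731, -0.0044, 0.2317]
eef_rot: [0.576, 0.41, 0.575, -0.41]
contact_force: [1.1, -0.2, 0.4]
gripper_width: 0.0851
```

Request:
{"fn": "jog_arm", "kwargs": {"steps": [[0, 0.73, -0.88, 0], [0, 0.73, -0.88, 0], [0, 0.73, -0.88, 0], [0, 0.73, -0.88, 0], [0, 0.73, -0.88, 0], [0, 0.73, -0.88, 0], [0, 0.73, -0.88, 0], [0, 0.73, -0.88, 0]]}}

```text
t: 3.3
tool_pos: [0.4697, 0.2526, 0.2313]
eef_rot: [0.576, 0.41, 0.576, -0.41]
contact_force: [0.3, -0.5, 0.4]
gripper_width: 0.0851
```

Request:
{"fn": "jog_arm", "kwargs": {"steps": [[0.4, 0, 0, 0.8], [0.4, 0, 0, 0.8], [0.4, 0, 0, 0.8], [0.4, 0, 0, 0.8], [0.4, 0, 0, 0.8], [0.4, 0, 0, 0.7], [0, 0, 0, 0], [0, 0, 0, 0]]}}

```text
t: 3.97
tool_pos: [0.469, 0.2505, 0.1586]
eef_rot: [-0.459, -0.537, -0.459, 0.538]
contact_force: [0.1, -0.6, 0.4]
gripper_width: 0.0853
```

Run:
```python
from h import *
plan([.471,.251,.012],81)
for c in("top","scene"):
    im=grab_frame(c); 
    if c=="scene": cv2.imwrite("pics/s1.png",cv2.resize(im[120:240,220:400],None,fx=4,fy=4,interpolation=cv2.INTER_CUBIC))
    for n in("rotor","hub_top"): print(n,c,[(np.round(d['centre'],4).tolist(),round(d['conf'],2)) for d in spot_point(n,c)[:2]])
```

```text
t 3.97 tcp [0.469  0.2505 0.1586] jaw yaw -99.02 tilt [-1.6e-03 -8.0e-04 -1.0e+00] w 0.0853 F [ 0.1 -0.6  0.4] q6 2.11
shift units xyz [ 4.89  0.07 -0.03]
turn world 0.02 tool-x units -0.0
rotor top [([0.4652, 0.2483, 0.0037], 0.69)]
hub_top top [([0.4744, 0.2509, 0.0431], 0.53)]
rotor scene [([0.4688, 0.2527, 0.0053], 0.98)]
hub_top scene []
```

Request:
{"fn": "jog_arm", "kwargs": {"steps": [[0.7, 0.04, 0, 0], [0.7, 0.03, 0, 0], [0.7, 0, 0, 0], [0.7, 0, 0, 0], [0.7, 0, 0, 0], [0.7, 0, 0, 0], [0.5, 0, 0, 0], [0.2, 0, 0, 0]]}}

```text
t: 4.93
tool_pos: [0.47, 0.2497, 0.0099]
eef_rot: [-0.458, -0.537, -0.459, 0.54]
contact_force: [-1.3, 0.2, -0.6]
gripper_width: 0.0851
```

Request:
{"fn": "jog_arm", "kwargs": {"steps": [[0, 0, 0, 0], [0, 0, 0, 0], [0, 0, 0, 0], [0, 0, 0, 0], [0, 0, 0, 0], [0, 0, 0, 0], [0, 0, 0, 0], [0, 0, 0, 0]], "grip": 1, "force": 50}}

```text
t: 5.6
tool_pos: [0.473, 0.251, 0.0143]
eef_rot: [0.459, 0.54, 0.458, -0.537]
contact_force: [0.1, -0.1, 6.6]
gripper_width: 0.0372
```

Run:
```python
from h import *
plan([.471,.251,.15],69)
for c in("top","scene"):
    im=grab_frame(c); cv2.imwrite(f"pics/{c}1.png",cv2.resize(im[120:240,220:400] if c=="scene" else im[150:270,100:280],None,fx=4,fy=4,interpolation=cv2.INTER_CUBIC))
```

```text
t 5.6 tcp [0.473  0.251  0.0143] jaw yaw -99.13 tilt [ 0.0039  0.0015 -1.    ] w 0.0372 F [ 0.1 -0.1  6.6] q6 2.11
shift units xyz [-4.52 -0.05  0.  ]
turn world -11.87 tool-x units 1.98
```

View pics/scene1.png

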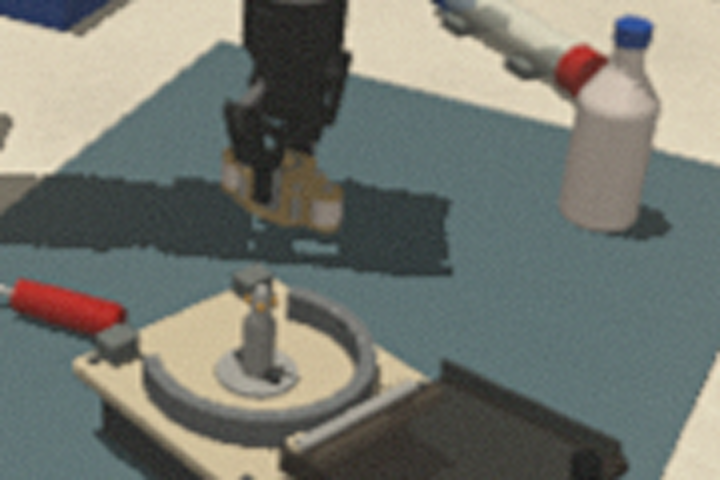

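The rotor is held across the hub: fingers at crop (265,165), opening 37 mm. I'll lift it, turn it and look.

Request:
{"fn": "jog_arm", "kwargs": {"steps": [[-0.3, 0, 0, 0], [-0.7, 0, 0, 0.33], [-0.8, 0, 0, 0.33], [-0.8, 0, 0, 0.33], [-0.8, 0, 0, 0.33], [-0.7, 0, 0, 0.33], [-0.5, 0, 0, 0.33], [-0.2, 0, 0, 0]]}}

```text
t: 6.37
tool_pos: [0.4723, 0.2506, 0.1593]
eef_rot: [0.401, 0.584, 0.4, -0.582]
contact_force: [0.9, 0.4, -1.2]
gripper_width: 0.0375
```

Run:
```python
from h import *
plan([.580,-.0145,.162],69)
for c in("top","scene"):
    im=grab_frame(c)
    for n in("rotor","hub_top"): print(n,c,[(np.round(d['centre'],4).tolist(),round(d['conf'],2)) for d in spot_point(n,c)[:2]])
```

```text
t 6.37 tcp [0.4723 0.2506 0.1593] jaw yaw -111.05 tilt [ 0.0038  0.0013 -1.    ] w 0.0375 F [ 0.9  0.4 -1.2] q6 2.32
shift units xyz [-0.09  6.52  6.96]
turn world 0.05 tool-x units -0.01
rotor top [([0.4651, 0.2458, 0.1492], 0.6)]
hub_top top [([0.4713, 0.2495, 0.1886], 0.49)]
rotor scene []
hub_top scene [([0.4677, 0.2498, 0.1867], 0.75)]
```

Request:
{"fn": "jog_arm", "kwargs": {"steps": [[0, 0.4, 0.4, 0], [0, 0.8, 0.8, 0], [0, 0.9, 0.9, 0], [0, 0.9, 0.9, 0], [0, 0.9, 0.9, 0], [0, 0.9, 0.9, 0], [0, 0.8, 0.8, 0], [0, 0.5, 0.6, 0]]}}

```text
t: 7.33
tool_pos: [0.576, 0.0079, 0.1544]
eef_rot: [-0.4, -0.582, -0.4, 0.584]
contact_force: [-0.6, 0.7, -1.0]
gripper_width: 0.0372
```

Request:
{"fn": "jog_arm", "kwargs": {"steps": [[0, 0.3, 0.5, 0], [0, 0.1, 0.2, 0], [0, 0, 0, 0], [0, 0, 0, 0], [0, 0, 0, 0], [0, 0, 0, 0], [0, 0, 0, 0], [0, 0, 0, 0]]}}

```text
t: 8.0
tool_pos: [0.5792, -0.0118, 0.1565]
eef_rot: [0.401, 0.583, 0.401, -0.582]
contact_force: [-0.2, 0.5, -0.5]
gripper_width: 0.0373
```

Run:
```python
from h import *
plan([.582,-.0135,.162],69)
for c in("top","scene"):
    im=grab_frame(c);np.save(f"pics/{c}.npy",im)
    cv2.imwrite(f"pics/{c}2.png",cv2.resize(im[130:250,210:370] if c=="scene" else im[120:210,210:330],None,fx=5,fy=5,interpolation=cv2.INTER_CUBIC))
    for n in("rotor","hub_top","shaft_seat","shaft_tip","pump"): print(n,c,[(np.round(d['centre'],4).tolist(),round(d['conf'],2)) for d in spot_point(n,c)[:2]])
    print(c,[ (z,np.round((proj(c,[.58,-.0145,z])-((210,130) if c=="scene" else (210,120)))*5).tolist()) for z in(.058,.117)])
```

```text
t 8.0 tcp [ 0.5792 -0.0118  0.1565] jaw yaw -110.93 tilt [ 3.e-04  0.e+00 -1.e+00] w 0.0373 F [-0.2  0.5 -0.5] q6 1.82
shift units xyz [-0.18  0.11  0.02]
turn world -0.07 tool-x units 0.01
rotor top [([0.5747, -0.0148, 0.1502], 0.66), ([0.514, -0.2588, 0.0289], 0.57)]
hub_top top [([0.5821, -0.014, 0.1872], 0.6)]
shaft_seat top [([0.5827, -0.0104, 0.0635], 0.61)]
shaft_tip top [([0.5781, -0.0146, 0.1218], 0.83)]
pump top [([0.5802, -0.013, 0.0014], 0.92)]
top [(0.058, [265.0, 247.0]), (0.117, [265.0, 231.0])]
rotor scene [([0.5753, -0.0142, 0.146], 0.68)]
hub_top scene [([0.5743, -0.009, 0.1867], 0.7), ([0.5127, -0.2598, 0.0235], 0.45)]
shaft_seat scene [([0.5767, -0.0148, 0.0599], 0.62), ([0.5768, -0.0111, 0.149], 0.21)]
shaft_tip scene [([0.582, -0.0118, 0.1203], 0.9)]
pump scene [([0.6733, -0.4022, 0.0012], 0.63), ([0.5815, -0.0116, 0.0058], 0.61)]
scene [(0.058, [370.0, 413.0]), (0.117, [376.0, 311.0])]
```

View pics/scene2.png

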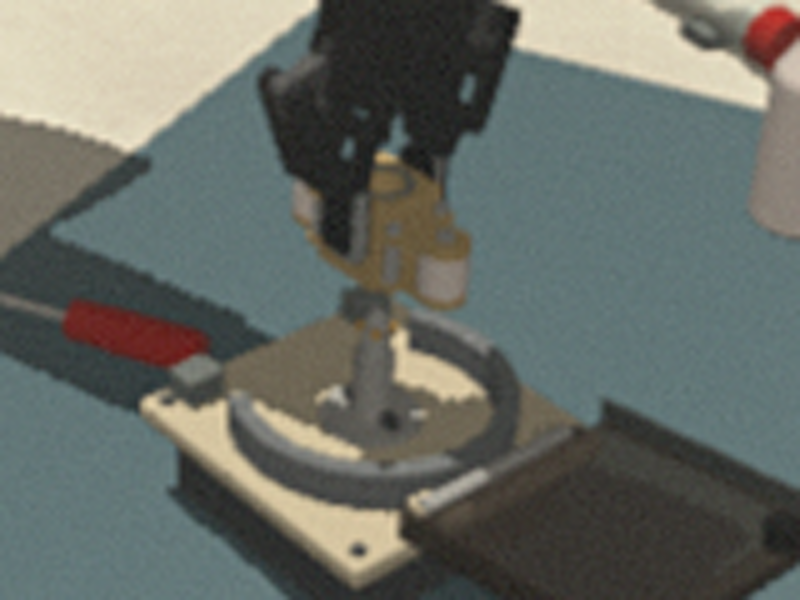

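Scene crop: the bore's rim is at (391,182) and the shaft tip at (376,308). I'll put both through the calibration and look at the top crop for the other direction.

Run:
```python
from h import *
print('bore',ray("scene",210+391/5,130+182/5,.184),'tip',ray("scene",210+376/5,130+306/5,.117),'seat',ray("scene",210+370/5,130+415/5,.058))
```

```text
bore [ 0.58074429 -0.00919697  0.184     ] tip [ 0.57790408 -0.01067913  0.117     ] seat [ 0.58081612 -0.01610459  0.058     ]
```

View pics/top2.png

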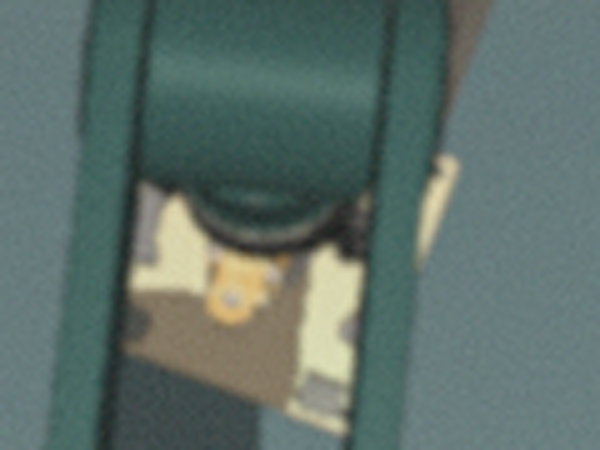

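Top crop: the roller end points along the pump's -x side at (232,298), so the yaw fits. I'll nudge by about (+2,-2) mm and lower in stages, watching the force.

Request:
{"fn": "jog_arm", "kwargs": {"steps": [[0.1, 0.09, 0.04, 0], [0.2, 0, 0, 0], [0.2, 0, 0, 0], [0.2, 0, 0, 0], [0.2, 0, 0, 0], [0.2, 0, 0, 0], [0.15, 0, 0, 0], [0, 0, 0, 0]]}}

```text
t: 9.27
tool_pos: [0.5805, -0.0147, 0.117]
eef_rot: [-0.4, -0.582, -0.401, 0.584]
contact_force: [0.2, -0.9, -1.5]
gripper_width: 0.0375
```

Run:
```python
from h import *
plan([.581,-.0138,.072],69)
im=grab_frame("scene")
cv2.imwrite(f"pics/scene3.png",cv2.resize(im[130:250,210:370],None,fx=5,fy=5,interpolation=cv2.INTER_CUBIC))
for n in("rotor","hub_top","shaft_seat","shaft_tip","cap_seat"): print(n,[(np.round(d['centre'],4).tolist(),round(d['conf'],2)) for d in spot_point(n,"scene")[:2]])
```

```text
t 9.27 tcp [ 0.5805 -0.0147  0.117 ] jaw yaw -111.01 tilt [-2.9e-03  3.0e-04 -1.0e+00] w 0.0375 F [ 0.2 -0.9 -1.5] q6 1.81
shift units xyz [ 1.5   0.01 -0.04]
turn world 0.01 tool-x units -0.0
rotor [([0.5752, -0.014, 0.1044], 0.56)]
hub_top [([0.5766, -0.0145, 0.1492], 0.95), ([0.6753, -0.401, 0.0024], 0.24)]
shaft_seat [([0.5754, -0.014, 0.0622], 0.78), ([0.5141, -0.2574, 0.0256], 0.66)]
shaft_tip [([0.5794, -0.0123, 0.123], 0.7), ([0.6884, 0.3758, 0.0016], 0.53)]
cap_seat [([0.5804, -0.0132, 0.1044], 0.62)]
```

View pics/scene3.png

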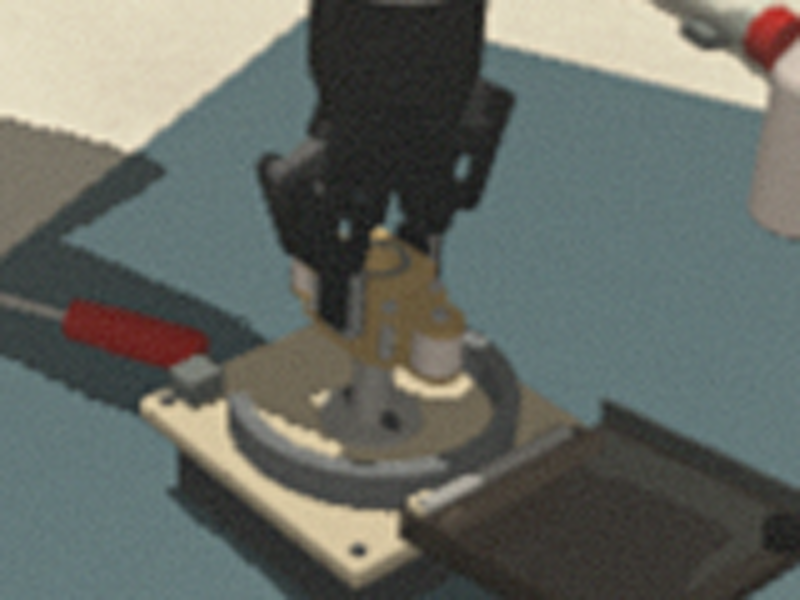

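The rotor's underside is now below the tip, with no force and the shaft under the hub's middle at (374,370). I'll keep lowering.

Request:
{"fn": "jog_arm", "kwargs": {"steps": [[0.1, 0, 0, 0], [0.15, 0, 0, 0], [0.15, 0, 0, 0], [0.15, 0, 0, 0], [0.15, 0, 0, 0], [0.1, 0, 0, 0], [0, 0, 0, 0], [0, 0, 0, 0]]}}

```text
t: 10.23
tool_pos: [0.5812, -0.0149, 0.0944]
eef_rot: [-0.4, -0.583, -0.401, 0.583]
contact_force: [-0.6, -0.9, -1.5]
gripper_width: 0.0368
```

Request:
{"fn": "jog_arm", "kwargs": {"steps": [[0.1, 0, 0, 0], [0.1, 0, 0, 0], [0.1, 0, 0, 0], [0.1, 0, 0, 0], [0.1, 0, 0, 0], [0.1, 0, 0, 0], [0.05, 0, 0, 0], [0, 0, 0, 0]]}}

```text
t: 10.9
tool_pos: [0.5813, -0.0149, 0.0747]
eef_rot: [-0.4, -0.583, -0.401, 0.583]
contact_force: [0.2, -0.0, -1.0]
gripper_width: 0.0373
```

Request:
{"fn": "jog_arm", "kwargs": {"steps": [[0.05, 0, 0, 0], [0.05, 0, 0, 0], [0.05, 0, 0, 0], [0.05, 0, 0, 0], [0, 0, 0, 0], [0, 0, 0, 0], [0, 0, 0, 0], [0, 0, 0, 0]]}}

```text
t: 11.57
tool_pos: [0.5816, -0.0149, 0.0723]
eef_rot: [0.401, 0.583, 0.4, -0.582]
contact_force: [-4.5, 0.2, 8.9]
gripper_width: 0.0371
```

Contact is at TCP z 0.0723, which puts the underside at 0.058: seated. Release with a partial opening and retreat upwards.

Request:
{"fn": "jog_arm", "kwargs": {"steps": [[0, 0, 0, 0], [0, 0, 0, 0], [0, 0, 0, 0], [0, 0, 0, 0], [-0.2, 0, 0, 0], [-0.4, 0, 0, 0], [-0.6, 0, 0, 0], [-0.8, 0, 0, 0]], "grip": 0.35}}

```text
t: 12.23
tool_pos: [0.5804, -0.0148, 0.1289]
eef_rot: [-0.4, -0.582, -0.401, 0.584]
contact_force: [0.5, -0.6, 0.8]
gripper_width: 0.0555
```

Request:
{"fn": "jog_arm", "kwargs": {"steps": [[-0.9, 0, 0, 0], [-0.8, 0, 0, 0], [-0.4, 0, 0, 0], [-0.1, 0, 0, 0], [0, -0.5, 0.5, 0], [0, -0.5, 0.8, 0], [0, -0.3, 0.9, 0], [0, 0, 0.9, 0]]}}

```text
t: 12.9
tool_pos: [0.5093, -0.0873, 0.1939]
eef_rot: [-0.4, -0.582, -0.402, 0.583]
contact_force: [0.2, -0.3, 0.7]
gripper_width: 0.0553
```

Run:
```python
from h import *
plan([.5135,-.2585,.2])
for c in("top","scene"):
    im=grab_frame(c)
    if c=="scene":cv2.imwrite(f"pics/scene4.png",cv2.resize(im[130:250,210:370],None,fx=5,fy=5,interpolation=cv2.INTER_CUBIC))
    for n in("rotor","hub_top","shaft_tip","cap_seat","cap","cap_top"): print(n,c,[(np.round(d['centre'],4).tolist(),round(d['conf'],2)) for d in spot_point(n,c)[:2]])
```

```text
t 12.9 tcp [ 0.5093 -0.0873  0.1939] jaw yaw -110.9 tilt [-0.0032  0.001  -1.    ] w 0.0553 F [ 0.2 -0.3  0.7] q6 1.66
shift units xyz [-0.21  2.17  5.28]
rotor top [([0.5761, -0.0166, 0.0614], 0.94)]
hub_top top [([0.5825, -0.019, 0.0984], 0.67)]
shaft_tip top [([0.5777, -0.0153, 0.1218], 0.69)]
cap_seat top [([0.5805, -0.0162, 0.104], 0.62)]
cap top []
cap_top top [([0.511, -0.2596, 0.0236], 0.48)]
rotor scene [([0.5773, -0.0101, 0.0619], 0.74), ([0.5833, -0.0108, 0.1235], 0.37)]
hub_top scene [([0.5754, -0.011, 0.1034], 0.93)]
shaft_tip scene [([0.5813, -0.0096, 0.1209], 0.8)]
cap_seat scene [([0.5815, -0.0177, 0.1051], 0.62)]
cap scene [([0.5155, -0.264, 0.0021], 0.78)]
cap_top scene [([0.5141, -0.2569, 0.0258], 0.54)]
```

View pics/scene4.png

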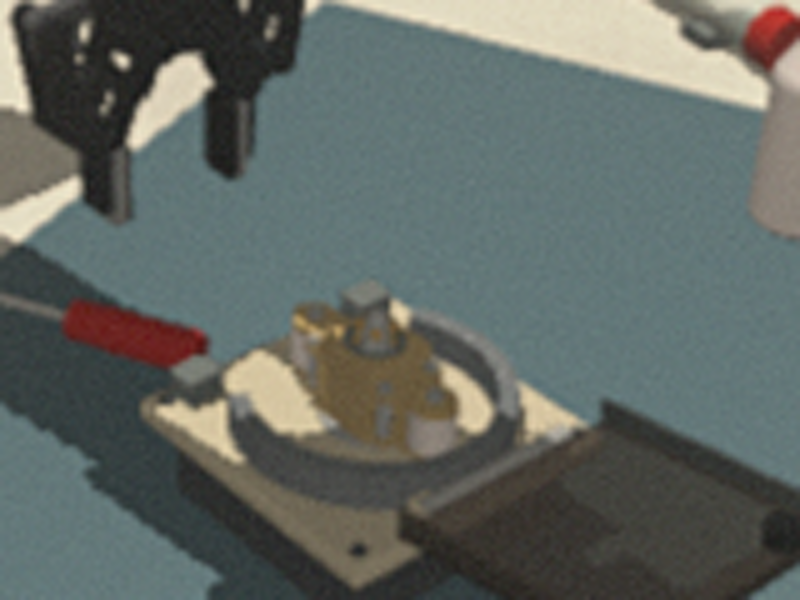

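The rotor is fully down: rollers inside the raceway, stud and balls showing above the hub at (377,325). On to the cap.

Request:
{"fn": "jog_arm", "kwargs": {"steps": [[0, 0.3, 0.7, 0], [0, 0.3, 0.8, 0], [0, 0.3, 0.8, 0], [0, 0.3, 0.8, 0], [0, 0.3, 0.8, 0], [0, 0.3, 0.7, 0], [0, 0.25, 0.5, 0], [0, 0.12, 0.18, 0]]}}

```text
t: 14.27
tool_pos: [0.5155, -0.2611, 0.1951]
eef_rot: [-0.4, -0.583, -0.4, 0.583]
contact_force: [0.1, 0.2, -0.4]
gripper_width: 0.0552
```

Request:
{"fn": "jog_arm", "kwargs": {"steps": [[0.3, 0, 0, 0], [0.6, 0, 0, 0], [0.7, 0, 0, 0], [0.7, 0, 0, 0], [0.6, 0, 0, 0], [0.4, 0, 0, 0], [0.2, 0, 0, 0], [0, 0, 0, 0]]}}

```text
t: 14.93
tool_pos: [0.5149, -0.2575, 0.0884]
eef_rot: [-0.4, -0.582, -0.402, 0.583]
contact_force: [0.1, 0.1, -0.3]
gripper_width: 0.0551
```

Run:
```python
from h import *
for c in("top","scene"):
    im=grab_frame(c)
    if c=="scene":
        u=proj(c,[.5135,-.2585,.05]).astype(int); x,y=u-[60,50]; print(x,y); cv2.imwrite(f"pics/scene5.png",cv2.resize(im[y:y+100,x:x+120],None,fx=6,fy=6,interpolation=cv2.INTER_CUBIC))
    for n in("cap","cap_top"): print(n,c,[(np.round(d['centre'],4).tolist(),round(d['conf'],2)) for d in spot_point(n,c)[:2]])
plan([.5138,-.2585,.004],69)
```

```text
cap top []
cap_top top []
141 217
cap scene [([0.512, -0.2615, 0.0047], 0.48), ([0.5816, -0.0152, 0.1021], 0.43)]
cap_top scene []
t 15.23 tcp [ 0.5164 -0.2594  0.0919] jaw yaw -111.01 tilt [ 0.0024 -0.0015 -1.    ] w 0.0555 F [-0.   0.   0.2] q6 1.37
shift units xyz [ 2.93 -0.1   0.  ]
turn world 0.01 tool-x units -0.0
```

View pics/scene5.png

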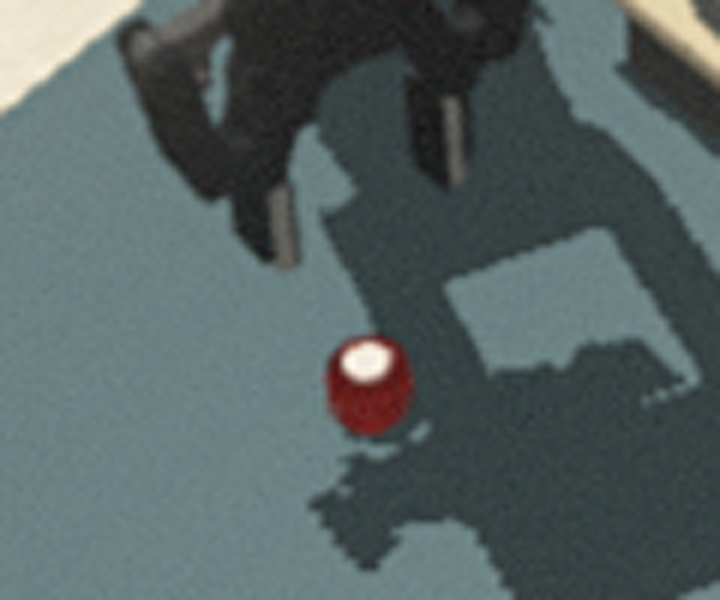

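The cap's white disc at crop (367,360) lies midway between the finger tips (285,265) and (455,185) once they come down. Descend.

Request:
{"fn": "jog_arm", "kwargs": {"steps": [[0.3, -0.05, 0, 0], [0.5, -0.04, 0, 0], [0.6, 0, 0, 0], [0.6, 0, 0, 0], [0.4, 0, 0, 0], [0.3, 0, 0, 0], [0.1, 0, 0, 0], [0, 0, 0, 0]]}}

```text
t: 15.9
tool_pos: [0.5127, -0.2577, 0.0055]
eef_rot: [-0.4, -0.583, -0.401, 0.583]
contact_force: [-0.3, 0.3, 0.5]
gripper_width: 0.0558
```

Request:
{"fn": "jog_arm", "kwargs": {"steps": [[0, 0, 0, 0], [0, 0, 0, 0], [0, 0, 0, 0], [0, 0, 0, 0], [0, 0, 0, 0], [0, 0, 0, 0], [0, 0, 0, 0], [0, 0, 0, 0]]}}

```text
t: 16.57
tool_pos: [0.5131, -0.258, 0.0064]
eef_rot: [0.401, 0.583, 0.4, -0.583]
contact_force: [-0.6, -0.3, -0.7]
gripper_width: 0.0557
```

Request:
{"fn": "jog_arm", "kwargs": {"steps": [[0, 0, 0, 0], [0, 0, 0, 0], [0, 0, 0, 0], [0, 0, 0, 0], [0, 0, 0, 0], [0, 0, 0, 0], [0, 0, 0, 0], [0, 0, 0, 0]], "grip": 1, "force": 90}}

```text
t: 17.23
tool_pos: [0.5134, -0.2581, 0.0067]
eef_rot: [0.401, 0.583, 0.4, -0.583]
contact_force: [0.3, 0.1, 3.8]
gripper_width: 0.0256
```

Run:
```python
from h import *
plan([.58,-.0145,.2],69)
```

```text
t 17.23 tcp [ 0.5134 -0.2581  0.0067] jaw yaw -111.01 tilt [ 7.e-04 -5.e-04 -1.e+00] w 0.0256 F [0.3 0.1 3.8] q6 1.37
shift units xyz [-6.45 -0.83 -8.38]
turn world 0.01 tool-x units -0.0
```

The 25.6 mm opening is below the cap's 29.5 mm. I'll lift and look before going on.

Request:
{"fn": "jog_arm", "kwargs": {"steps": [[-0.2, 0, 0, 0], [-0.5, 0, 0, 0], [-0.8, 0, 0, 0], [-0.9, 0, 0, 0], [-0.8, 0, 0, 0], [-0.5, 0, 0, 0], [-0.3, 0, 0, 0], [0, 0, 0, 0]]}}

```text
t: 17.9
tool_pos: [0.5141, -0.2586, 0.1288]
eef_rot: [0.402, 0.583, 0.399, -0.582]
contact_force: [-0.4, 0.5, -0.5]
gripper_width: 0.0255
```

Run:
```python
from h import *
c="scene";im=grab_frame(c)
u=proj(c,[.5135,-.2585,.12]).astype(int); x,y=u-[60,45]; print(x,y); cv2.imwrite(f"pics/scene6.png",cv2.resize(im[y:y+100,x:x+120],None,fx=6,fy=6,interpolation=cv2.INTER_CUBIC))
for n in("cap","cap_top"): print(n,c,[(np.round(d['centre'],4).tolist(),round(d['conf'],2)) for d in spot_point(n,c)[:2]])
plan([.58,-.0145,.16],69)
```

```text
138 196
cap scene [([0.5128, -0.2628, 0.1267], 0.55)]
cap_top scene [([0.5136, -0.2583, 0.1448], 0.71)]
t 18.05 tcp [ 0.5123 -0.2574  0.1246] jaw yaw -111.01 tilt [-0.0026  0.0016 -1.    ] w 0.0257 F [ 1.   0.3 -0.3] q6 1.37
shift units xyz [-1.17 -0.8  -8.37]
turn world 0.01 tool-x units -0.0
```

View pics/scene6.png

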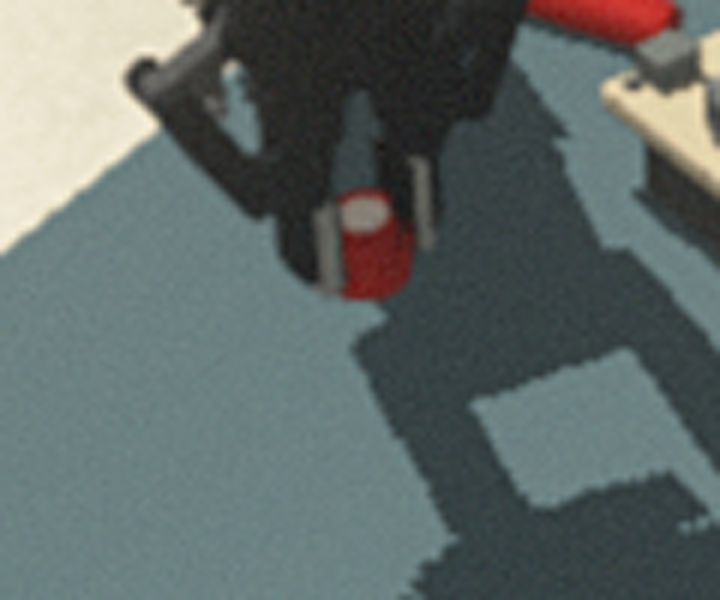

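The cap hangs upright between the pads (disc at crop (366,213), rim about 6 mm below the finger tips). Carry it over the shaft.

Request:
{"fn": "jog_arm", "kwargs": {"steps": [[-0.6, 0, 0, 0], [-0.6, 0, -0.5, 0], [0, -0.1, -0.9, 0], [0, -0.15, -1, 0], [0, -0.15, -1, 0], [0, -0.15, -1, 0], [0, -0.15, -1, 0], [0, -0.1, -1, 0]]}}

```text
t: 18.72
tool_pos: [0.5585, -0.0684, 0.16]
eef_rot: [-0.399, -0.582, -0.401, 0.584]
contact_force: [0.6, -0.3, -1.1]
gripper_width: 0.0253
```

Request:
{"fn": "jog_arm", "kwargs": {"steps": [[0, 0, -0.9, 0], [0, 0, -0.6, 0], [0, 0, -0.35, 0], [0, 0, -0.1, 0], [0, 0, 0, 0], [0, 0, 0, 0], [0, 0, 0, 0], [0, 0, 0, 0]]}}

```text
t: 19.38
tool_pos: [0.5803, -0.0167, 0.1622]
eef_rot: [-0.4, -0.583, -0.4, 0.583]
contact_force: [0.8, 0.2, -1.1]
gripper_width: 0.0252
```

Run:
```python
from h import *
c="scene"
for i in range(2):
    im=grab_frame(c)
    for n in("cap","cap_top","shaft_tip","cap_seat"): print(n,c,[(np.round(d['centre'],4).tolist(),round(d['conf'],2)) for d in spot_point(n,c)[:2]])
    plan([.58,-.0138,.125],69)
cv2.imwrite(f"pics/scene7.png",cv2.resize(im[120:220,230:350],None,fx=6,fy=6,interpolation=cv2.INTER_CUBIC))
```

```text
cap scene [([0.578, -0.0199, 0.1586], 0.52)]
cap_top scene [([0.5776, -0.0172, 0.1802], 0.64)]
shaft_tip scene [([0.5803, -0.0127, 0.1216], 0.86)]
cap_seat scene [([0.5816, -0.018, 0.1045], 0.94)]
t 19.63 tcp [ 0.5805 -0.016   0.1625] jaw yaw -111.06 tilt [ 2.e-04 -2.e-04 -1.e+00] w 0.0253 F [ 0.3 -1.   0.7] q6 1.81
shift units xyz [ 1.25 -0.04 -0.06]
turn world 0.06 tool-x units -0.01
cap scene [([0.5835, -0.0201, 0.1579], 0.43)]
cap_top scene [([0.5817, -0.0183, 0.1814], 0.49)]
shaft_tip scene [([0.5804, -0.0112, 0.1212], 0.98)]
cap_seat scene [([0.5803, -0.0156, 0.103], 0.59)]
t 19.88 tcp [ 0.5805 -0.0155  0.1623] jaw yaw -111.01 tilt [ 0.e+00 -1.e-04 -1.e+00] w 0.0256 F [ 0.1  0.2 -0.7] q6 1.81
shift units xyz [ 1.24 -0.04 -0.05]
turn world 0.01 tool-x units -0.0
```

View pics/scene7.png

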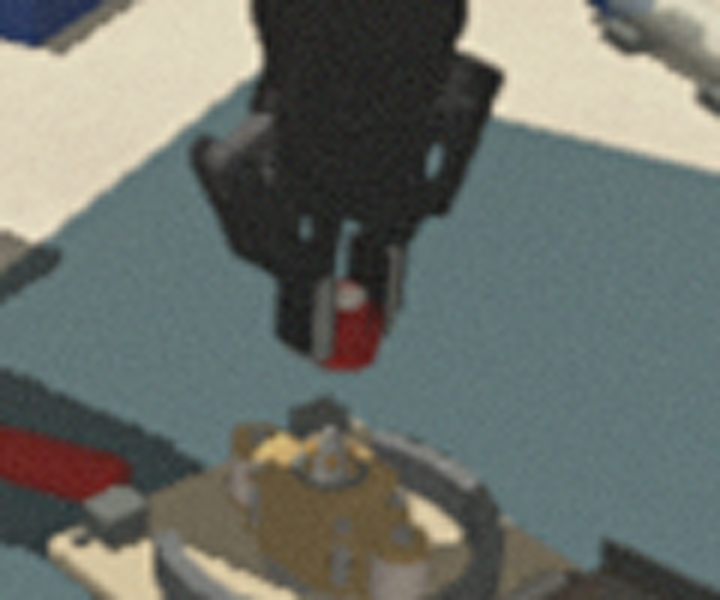

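Run:
```python
from h import *
for z in(.178,.180,.182): print('disc',ray("scene",230+349/6,120+295/6,z))
print('rim low edge',ray("scene",230+353/6,120+357/6,.156))
print('tip',ray("scene",230+333/6,120+430/6,.117))
for X in([.58,-.0138,.117],[.58,-.0138,.1],[.5805,-.0155,.180],[.5805,-.0155,.156]): print(X,np.round((proj("scene",X)-[230,120])*6,1))
```

```text
disc [ 0.5818527  -0.01086997  0.178     ]
disc [ 0.5832345 -0.0139681  0.18     ]
disc [ 0.5846163  -0.01706623  0.182     ]
rim low edge [ 0.58796451 -0.01715366  0.156     ]
tip [ 0.57937181 -0.01207238  0.117     ]
[0.58, -0.0138, 0.117] [332.5 432.6]
[0.58, -0.0138, 0.1] [330.2 468.6]
[0.5805, -0.0155, 0.18] [340.6 294.9]
[0.5805, -0.0155, 0.156] [337.1 349.6]
```

The cap matches the shaft axis to within about 2 mm. Correct slightly and lower to the tip.

Request:
{"fn": "jog_arm", "kwargs": {"steps": [[0.1, -0.04, -0.05, 0], [0.25, 0, 0, 0], [0.25, 0, 0, 0], [0.25, 0, 0, 0], [0.25, 0, 0, 0], [0.2, 0, 0, 0], [0.1, 0, 0, 0], [0, 0, 0, 0]]}}

```text
t: 20.55
tool_pos: [0.5792, -0.0136, 0.1188]
eef_rot: [-0.4, -0.582, -0.401, 0.583]
contact_force: [-0.7, 0.1, 0.0]
gripper_width: 0.0252
```

Request:
{"fn": "jog_arm", "kwargs": {"steps": [[0.05, 0, 0, 0], [0.05, 0, 0, 0], [0.05, 0, 0, 0], [0, 0, 0, 0], [0, 0, 0, 0], [0, 0, 0, 0], [0, 0, 0, 0], [0, 0, 0, 0]]}}

```text
t: 21.22
tool_pos: [0.5801, -0.0137, 0.1161]
eef_rot: [0.401, 0.583, 0.4, -0.583]
contact_force: [-0.3, -0.4, 0.9]
gripper_width: 0.0257
```

The rim is below the tip with no force, so the tip is inside the mouth and the cap rests at the balls. Press.

Request:
{"fn": "jog_arm", "kwargs": {"steps": [[0.06, 0, 0, 0], [0.06, 0, 0, 0], [0.06, 0, 0, 0], [0.06, 0, 0, 0], [0.06, 0, 0, 0], [0, 0, 0, 0], [0, 0, 0, 0], [0, 0, 0, 0]]}}

```text
t: 21.88
tool_pos: [0.5796, -0.0136, 0.1067]
eef_rot: [-0.4, -0.582, -0.401, 0.583]
contact_force: [-2.6, 0.5, 2.3]
gripper_width: 0.0255
```

Request:
{"fn": "jog_arm", "kwargs": {"steps": [[0.04, 0, 0, 0], [0.04, 0, 0, 0], [0.04, 0, 0, 0], [0.04, 0, 0, 0], [0.04, 0, 0, 0], [0, 0, 0, 0], [0, 0, 0, 0], [0, 0, 0, 0]]}}

```text
t: 22.55
tool_pos: [0.5801, -0.0137, 0.1066]
eef_rot: [0.401, 0.583, 0.4, -0.582]
contact_force: [-12.3, 1.0, 22.1]
gripper_width: 0.0254
```

It went through the balls: the force dropped to 2 N at z 0.1067, then rose to 22 N with no movement, which is the home height. Check with both cameras.

Run:
```python
from h import *
c="scene";im=grab_frame(c)
for n in("cap","cap_top","hub_top"): print(n,c,[(np.round(d['centre'],4).tolist(),round(d['conf'],2)) for d in spot_point(n,c)[:2]])
for n in("bottle","bowl","screwdriver"): print(n,[(np.round(d['centre'],4).tolist(),round(d['conf'],2)) for d in spot_point(n,c)[:2]])
plan([.58,-.0138,.1067],69)
print(np.round((proj(c,[.58,-.0138,.1])-[230,120])*6),np.round((proj(c,[.58,-.0138,.124])-[230,120])*6))
cv2.imwrite(f"pics/scene8.png",cv2.resize(im[120:220,230:350],None,fx=6,fy=6,interpolation=cv2.INTER_CUBIC))
```

```text
cap scene [([0.5826, -0.0156, 0.1041], 0.59)]
cap_top scene [([0.5823, -0.0113, 0.1251], 0.62)]
hub_top scene [([0.5769, -0.0105, 0.1023], 0.79)]
bottle [([0.6911, 0.3716, 0.0017], 0.91), ([0.3742, 0.0363, 0.0024], 0.67)]
bowl [([0.6749, -0.4017, 0.0022], 0.9)]
screwdriver [([0.3745, 0.0365, 0.001], 0.76)]
t 22.9 tcp [ 0.5801 -0.0137  0.1066] jaw yaw -111.0 tilt [ 2.5e-03 -7.0e-04 -1.0e+00] w 0.0252 F [-11.7   0.6  21.2] q6 1.82
shift units xyz [-0. -0.  0.]
turn world 0.0 tool-x units -0.0
[330. 469.] [333. 418.]
```

View pics/scene8.png

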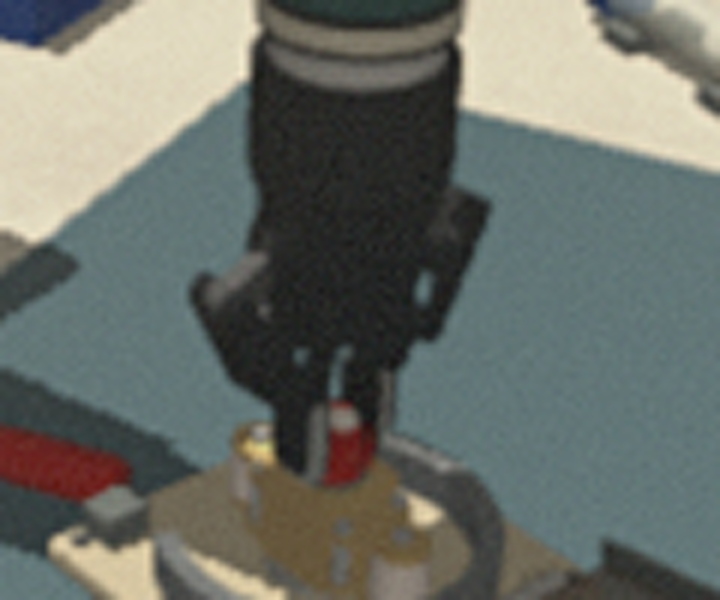

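The cap's rim sits on the hub (crop (345,485)) and the top disc is at the home height. One more small push will confirm the hard stop.

Request:
{"fn": "jog_arm", "kwargs": {"steps": [[0.03, 0, 0, 0], [0.03, 0, 0, 0], [0, 0, 0, 0], [0, 0, 0, 0], [0, 0, 0, 0], [0, 0, 0, 0], [0, 0, 0, 0], [0, 0, 0, 0]]}}

```text
t: 23.57
tool_pos: [0.5802, -0.0137, 0.1065]
eef_rot: [0.402, 0.584, 0.4, -0.582]
contact_force: [-14.9, 1.0, 28.0]
gripper_width: 0.0255
```

```bash
python3 -c "
from station import arm
print(arm.sign_off())"
```

```text
the job is handed in; nothing more can be done
None
```

The rotor is seated in the pump head and the cap is clicked home. I handed the job in at 23.6 s with the gripper still pressing the cap.

- **Rotor:** it went down over the shaft and dog without force. It stopped with its underside at z ≈ 0.058 m, the seat height, and the picture shows the rollers inside the raceway.
- **Cap:** during the push the force dropped to about 2 N, at the height the cap should have when home (TCP z 0.1067 m). Pressing on to 28 N moved it only about 0.2 mm, and the last picture shows its rim on the hub.
- **Bystanders:** the networks still found the bottle, bowl and screwdriver within their error of where they started.

Two readings disagreed with what I expected:
- **Grip opening:** it read about 25.5 mm on the cap, which is 29.5 mm across its ribs. The picture showed it held upright, and it stayed put under load.
- **Sideways force:** there was about 15 N along -x during the final press. I put it down to the arm's give but did not check the cause.

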